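# Pack up the sagging shelf under the cash box

## Task

The free end of the little shelf that carries the cash box sags: slide loose wooden slips flat into the gap under it, one on another, each pushed fully back against the back panel and square with the shelf, until the height left suits the wedge (more than its thin edge, less than its thick end). Then push the wedge in flat on top of the slips, thin edge first, until the shelf has risen level and comes up firm against its stop, and finish still gripping the wedge and keeping it there, with the hand and arm off the shelf. Any slip left over stays out of the gap; do not disturb the phone case, power bank, pen holder or paperweight.

Things in the scene. Friction and masses are not known exactly. Their poses are not given: they have to be found in the camera images.
- stand: Fixed part of a small wooden shelf unit: cheek at its left end (y 201 to 223 mm), low back panel; right end open. x points level into the gap, y to the cheek. Gap's middle line: y = 0; shelf front edge: x = 0; back panel face: x = 80 mm, y -45 to 201 mm. It is let into the chest top, so its origin's z varies (-8 to 10 mm); the gap's floor is the chest top, z = 0.
- shelf: Hinged board of the unit, 90 mm deep, 245 long (stand y -45 to 200 mm), 15 thick. Origin: hinge line, underside of front edge at the cheek. It droops 0.03 rad to the open right end, resting on a stop; lifts to level, to a firm upper stop. Weighs 2 to 4 N at shelf_edge. A steel cash box (85 x 120 x 60 mm, wire handle to 75, key in lock) is fixed on it at stand y 75 to 197 mm.
- shelf_edge (a point): Point on the underside of the drooping shelf's front edge, on the gap's middle line (stand y = 0). Its z above the chest top (z = 0) is the gap's height, 28 to 47 mm at the start; it rises 6 mm when the shelf comes level.
- slip1: Loose flat hardwood slip, 118 x 40 x 10 mm, lying flat; origin at the centre of its underside, x along its length, y across its width; both ends alike. The three slips are alike. Pushed fully back its origin is at stand x = 21 mm, and 38 mm of it sticks out in front of the shelf.
- slip2: Loose flat hardwood slip, 118 x 40 x 10 mm, lying flat; origin at the centre of its underside, x along its length, y across its width; both ends alike. The three slips are alike. Pushed fully back its origin is at stand x = 21 mm, and 38 mm of it sticks out in front of the shelf.
- slip3: Loose flat hardwood slip, 118 x 40 x 10 mm, lying flat; origin at the centre of its underside, x along its length, y across its width; both ends alike. The three slips are alike. Pushed fully back its origin is at stand x = 21 mm, and 38 mm of it sticks out in front of the shelf.
- wedge: Loose wooden door wedge, 114 mm long (x), 40 wide (y), flat side down; origin under its centre. +x end: thin edge, 4 mm high; top slopes evenly up to 26 mm at x = -21 mm, then a level block to x = -57 mm, to grip across the width. Suits a left-over height of 7 to 19 mm. Pushing it in takes 2 to 10 N while the shelf rises, climbing fast at the upper stop. It stays where it is pushed.
- phone_case: Bystander: hard black silicone phone case, 150 x 76 x 10 mm, lying flat; origin under its centre.
- power_bank: Bystander: black plastic power bank, 140 x 68 x 16 mm, lying flat; origin under its centre.
- pen_holder: Bystander: square wooden pen holder, 75 x 75 x 95 mm, pens up to 147 mm; origin under its centre.
- paperweight: Bystander: domed glass paperweight, 72 mm across, 47 mm high; origin under its centre.
Not all that is in view belongs to the job. Leave any orange or pink look-alike of the slip1 alone.

How it is judged:
By the outcome, as a careful person would: the job done as asked, in the order asked, and still so for the second after the job is handed in, while the arm keeps its last pose, push and grip.
It also fails if it takes over 72 s, if anything falls off the work surface, if the arm or the gripper's body presses on something with over 40 N, if the wrist force passes 120 N, or if a joint passes its speed limit or range.

## Robot

A 6-joint arm with a two-finger parallel gripper is mounted at the origin on the work surface. World frame = base frame: x ahead of the robot, y to its left, z up, the work surface at z = 0. Lengths are in mm, angles in rad, forces in N, time in s.
With the tool pointing down it reaches from about 275 to 825 mm from the base axis. Payload 4.9 kg.
Tool frame: the origin (TCP) lies midway between the tips of the shut fingers; the grasp point (between the pads) lies 19 mm behind it (bot.tcp_to_grasp is the z of the grasp point in the tool frame, in mm); z points along the fingers, y is the line along which they close (so a half turn about z gives the same grasp; the last joint's range is limited). The gripper opens to 85 mm and grips with 20 to 120 N. Pads are 22 mm wide; open, the fingers measure 114 mm over their backs; the gripper's body (76 mm by 85 mm) begins 54 mm behind the grasp point. The pads swing forward as they close: fully open they stand 13 mm farther back than shut.
Start: joints at [-1.401, 0.326, -0.193, 1.052, 0, 1.437], TCP at [164.543, -524.828, 231.281] pointing down, gripper open.
Joint ranges: [-2.65, 2.65], [-0.97, 1.79], [-1.3, 1.35], [-1.93, 2.1], [-1.47, 1.37], [-3.14, 3.14]. Speed limits (rad/s): [2.57, 2.57, 3.14, 3.14, 3.14, 3.14].

## Interface

Orientations are given as a unit quaternion [w, x, y, z].
In Python, from plant import bot gives the robot as it stands. The module is installed in compiled form; this text tells all that it offers.
- The arm moves only by the tool servo_tool, never from a script. Its arguments are lists of equal length, an entry for each row: "offset": the shift along the tool's x, y, z in units of 300 mm (1.0 is 300 mm), a list of three; "dr": the turn, a rotation vector about the tool's x, y, z in units of 6 degrees (1.0 is 6 degrees), a list of three; "claw": the opening, from 0 (shut) to 1 (fully open). A call has 1 to 8 rows; each row shifts and turns the commanded pose from where the row before left it, along the tool's axes as they then stand; what a row does not reach is not made up. A row lasts 1/12 s, in which the tool goes at most 41.7 mm and 7.16 degrees, less where a joint would pass 70% of its speed; a pose out of reach is approached as far as the arm can. A call with a number of a shift or a turn outside -1 to 1 is refused whole. A call with a gripper value outside its range is refused whole. The fingers move at their own pace and stop on an object; "force" is the grip in N (left out, the last holds). Time passes only in rows, so rows that do not move let the fingers close. It gives the time, the measured TCP pose, the force, the opening and the grip force at its end, in the units of the state.
- bot.observe(): the state, without advancing time (a new reading comes with each control period).
- bot.read_camera(name): name is "side" or "top"; returns the picture (400x640x3 uint8, red, green, blue); there is no depth.
- bot.camera_params(name): a dict with "vertical_fov" (degrees; the focal length in pixels is half the picture's height over the tangent of half this angle, whatever the lens; pixels are square), "cx", "cy" (the principal point, pixels), "dist_coeffs" ([k1, k2, p1, p2, k3] as OpenCV has them; the pictures are not rectified), "camera_from_world" (4x4, takes a point from world to camera coordinates). Camera axes: x right, y down, z forward; pixel columns grow to the right and rows downward; lengths in mm; the calibration is good to about 2 mm. A picture is of the moment at which its call begins. camera_params takes no time and is no camera call.
- bot.hand_in(): hands the job in; it is judged then, once.
The state is a dict: "time": time; "joints": joint angles; "qvel": joint speeds; "joint_efforts": joint torques, N m; "ee_pos": TCP position; "tcp_rot": TCP orientation; "wrist_force": force on the tool from outside, world axes, zero at the start; "moment": the same for the moment, N m; "grip_width": finger opening in mm; "gripper_force": force on a finger pad.
Only numpy, scipy, OpenCV 4.12 (cv2) and the standard library are available. Lean on these libraries where they do the work, as an engineer would, in place of code of your own. Each camera call takes 0.05 s, during which the arm holds its last target. There are 200 camera calls.

## Working session

There is one attempt and no reset: what is moved stays moved. The work goes in short steps, Python scripts to look and compute and a tool call to move; the robot and the scene stay as the last step left them, time stands still between calls to the robot, and variables do not carry over. Pictures are saved under pics/ and viewed, at most 10 in all, crops included, and the job is handed in when it is done.

Besides the shell and the picture viewer there is one more tool, called after "Call:" as name(argument=value, ...) on one line, values as JSON. servo_tool: Moves the arm, as the interface text tells. Shifts and turns lie within -1 to 1; 1 stands for 300 mm of shift or 6 degrees of turn. Its arguments: {"type":"object","properties":{"offset":{"type":"array"},"dr":{"type":"array"},"claw":{"type":"array"},"force":{"type":"number"}},"required":["offset","dr","claw"]}

```bash
mkdir -p pics; cat > h.py <<'E'
import numpy as np,cv2
from plant import bot
def K(n):
    p=bot.camera_params(n);f=200/np.tan(np.radians(p["vertical_fov"])/2)
    return np.array([[f,0,p["cx"]],[0,f,p["cy"]],[0,0,1.]]),np.array(p["dist_coeffs"],float),np.array(p["camera_from_world"],float)
def ray(n,uv):
    k,d,T=K(n);u=cv2.undistortPoints(np.array(uv,float).reshape(-1,1,2),k,d).reshape(-1,2)
    R=T[:3,:3];c=-R.T@T[:3,3];return c,np.c_[u,np.ones(len(u))]@R
def onz(n,uv,z):
    c,r=ray(n,uv);return c+r*((z-c[2])/r[:,2])[:,None]
def proj(n,P):
    k,d,T=K(n);return cv2.projectPoints(np.array(P,float).reshape(-1,3),cv2.Rodrigues(T[:3,:3])[0],T[:3,3],k,d)[0].reshape(-1,2)
def tri(uvs,uvt):
    c1,r1=ray("side",uvs);c2,r2=ray("top",uvt);o=[]
    for a,b in zip(r1,r2):
        s=np.linalg.lstsq(np.c_[a,-b],c2-c1,rcond=None)[0];p,q=c1+a*s[0],c2+b*s[1];o.append(np.r_[(p+q)/2,np.linalg.norm(p-q)])
    return np.array(o)
def snap(n,f):
    im=cv2.cvtColor(bot.read_camera(n),cv2.COLOR_RGB2BGR);cv2.imwrite("pics/"+f,im);return im
E
python3 -c "
from h import *
np.set_printoptions(precision=3,suppress=True)
snap('top','t0.png');snap('side','s0.png')
for n in('top','side'):
  k,d,T=K(n);print(n,k[0,0],d,'cam',-T[:3,:3].T@T[:3,3],T[:3,:3])
print(bot.observe(),bot.tcp_to_grasp)"
```

```text
top 400.74544860352734 [-0.083  0.     0.     0.     0.   ] cam [ 303.066   25.13  1106.338] [[-0.005 -1.     0.012]
 [-0.984  0.003 -0.177]
 [ 0.177 -0.013 -0.984]]
side 493.78211362029856 [-0.135  0.     0.     0.     0.   ] cam [  147.15  -1003.376  1362.046] [[ 0.952 -0.305  0.004]
 [-0.234 -0.738 -0.633]
 [ 0.196  0.601 -0.775]]
{'time': 0.1, 'joints': array([-1.401,  0.327, -0.193,  1.052, -0.   ,  1.437]), 'qvel': array([-0.001, -0.002,  0.004,  0.   ,  0.001, -0.001]), 'joint_efforts': array([ -0.   , -44.424,  26.304,   0.008,  -0.   ,  -0.   ]), 'ee_pos': array([ 164.471, -524.3  ,  230.605]), 'tcp_rot': array([-0.001,  0.988,  0.151, -0.   ]), 'wrist_force': array([0.415, 0.314, 0.256]), 'moment': array([-0.018, -0.009, -0.066]), 'gripper_force': 0.0, 'grip_width': 85.4170571522264} -18.700000000000003
```

View pics/t0.png

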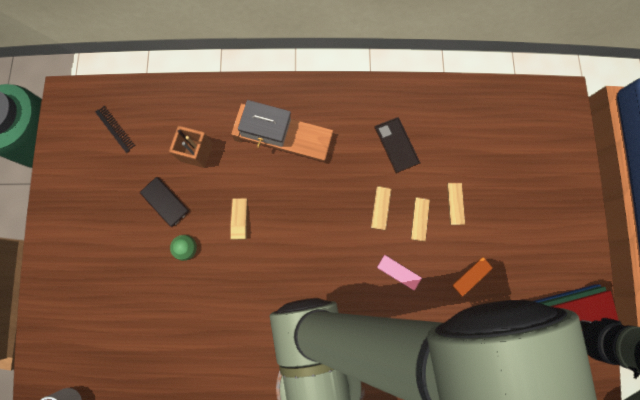

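View pics/s0.png

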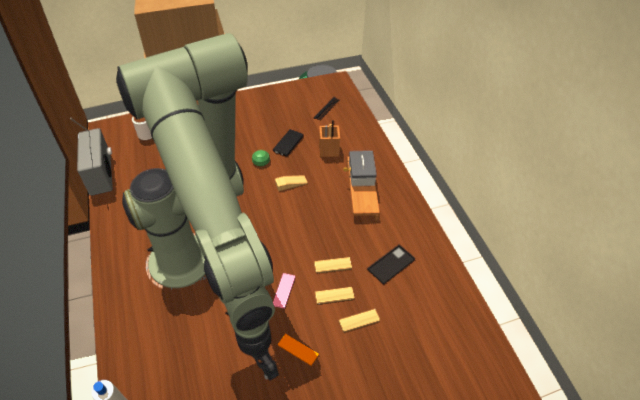

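Top view: three tan slips at (381,208), (420,219) and (457,204). The pink (399,272) and orange (472,277) blocks are look-alikes to leave alone. The wedge is at (239,218), and the shelf with the cash box spans (233,120)–(333,150). I'll measure these and confirm in one crop.

```bash
python3 -c "
from h import *
np.set_printoptions(precision=1,suppress=True)
im=cv2.imread('pics/t0.png');s=cv2.imread('pics/s0.png')
cv2.imwrite('pics/c0.png',np.vstack([cv2.resize(im[95:250,225:485],None,fx=3,fy=3,interpolation=2)]))
cv2.imwrite('pics/c1.png',cv2.resize(s[140:240,260:400],None,fx=5,fy=5,interpolation=2))
for n,i in(('top',im),('side',s)):
  h=cv2.cvtColor(i,cv2.COLOR_BGR2HSV);m=cv2.inRange(h,(15,60,120),(30,255,255))
  for c in cv2.findContours(m,0,2)[0]:
    if cv2.contourArea(c)<200: continue
    x,y,w,hh=cv2.boundingRect(c)
    if y<(150 if n=='top' else 120): continue
    r=cv2.minAreaRect(c);b=cv2.boxPoints(r)
    P=onz(n,b,10);W=cv2.minAreaRect(P[:,:2].astype(np.float32))
    Q=onz(n,c.reshape(-1,2),10)[:,:2];W=cv2.minAreaRect(Q.astype(np.float32))
    print(n,r[0],np.array(W[0]),np.array(W[1]),W[2],h[int(r[0][1]),int(r[0][0])])
"
```

```text
top (238.0867919921875, 218.50376892089844) [447.5 223.6] [ 42.8 114.6] 88.846923828125 [ 20 110 239]
top (419.8479309082031, 218.69451904296875) [ 444.7 -280.1] [ 42. 120.] 81.21420288085938 [ 20 109 240]
top (380.7947998046875, 207.539306640625) [ 476.6 -171.7] [ 42.1 120. ] 80.491943359375 [ 20 110 239]
top (455.61053466796875, 203.4918212890625) [ 487.2 -384.6] [117.4  43. ] 0.22206485271453857 [ 20 110 239]
side (359.07269287109375, 319.73876953125) [ 490.8 -391.1] [121.8  45.2] 0.22181621193885803 [ 23 125 253]
side (334.20318603515625, 294.6996154785156) [ 447.3 -285.8] [ 44.8 120.7] 80.52802276611328 [ 24 127 253]
side (332.484619140625, 264.376953125) [ 479.4 -177.2] [ 46.4 120.2] 80.67183685302734 [ 23 122 253]
side (79.95580291748047, 294.9393310546875) [-332.9  -29. ] [482.4  77.5] 89.98580169677734 [ 16  62 176]
side (290.5, 180.49998474121094) [451.7 223.4] [115.   64.5] 1.1827975511550903 [ 23 125 252]
```

View pics/c0.png

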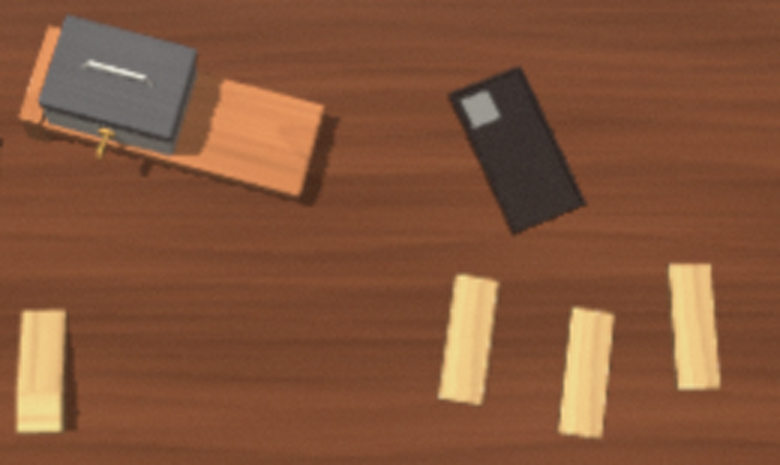

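View pics/c1.png

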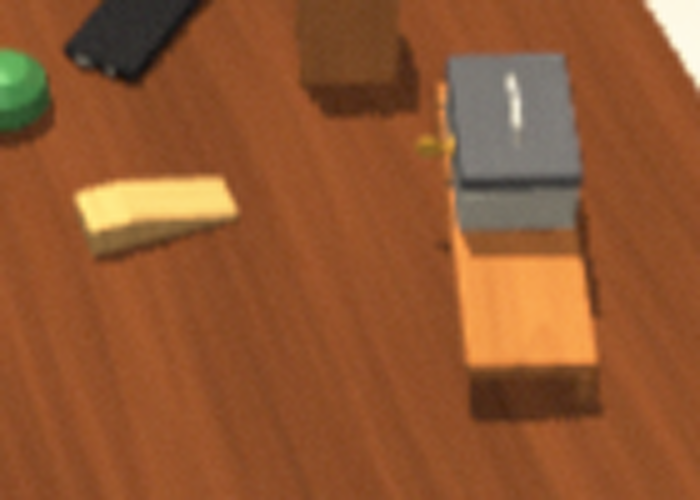

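The crop confirms three tan slips (not pink or orange). The wedge's block end is at the bottom, with the thin edge toward +x. The shelf's right end corners in the top view are about (325.7,160.3) at the front and (333,130) at the back. Next I'll triangulate the shelf.

```bash
cat > shelf.py <<'E'
from h import *
np.set_printoptions(precision=1,suppress=True)
im=cv2.imread('pics/t0.png');s=cv2.imread('pics/s0.png')
def quad(i,lo,hi,box):
    h=cv2.cvtColor(i,cv2.COLOR_BGR2HSV);m=cv2.inRange(h,lo,hi);k=np.zeros_like(m);x0,y0,x1,y1=box;k[y0:y1,x0:x1]=m[y0:y1,x0:x1]
    c=max(cv2.findContours(k,0,1)[0],key=cv2.contourArea);return c.reshape(-1,2),h
ct,ht=quad(im,(5,110,165),(17,255,255),(225,95,345,170))
cs,hs=quad(s,(5,110,165),(17,255,255),(340,150,390,225))
print(ht[145,315],ht[160,345],hs[205,362],hs[217,365],hs[230,380])
def fit(p):
    v=cv2.fitLine(np.float32(p),cv2.DIST_HUBER,0,.01,.01).ravel();return v
def X(a,b):
    t=np.linalg.solve(np.c_[a[:2],-b[:2]],b[2:]-a[2:]);return a[2:]+t[0]*a[:2]
u,v=ct.T
# lower envelope per column (front), upper env (back, right part), right env per row
fr=np.array([(x,v[u==x].max()+.5) for x in range(285,324)if (u==x).any()])
bk=np.array([(x,v[u==x].min()-.5) for x in range(303,331)if (u==x).any()])
rt=np.array([(u[v==y].max()+.5,y) for y in range(134,157)if (v==y).any()])
F,B,R=fit(fr),fit(bk),fit(rt)
tc=np.array([X(F,R),X(B,R)]);print('top corners',tc)
u,v=cs.T
fr=np.array([(u[v==y].min()-.5,y) for y in range(192,210)if (v==y).any()])
bk=np.array([(u[v==y].max()+.5,y) for y in range(194,210)if (v==y).any()])
rt=np.array([(x,v[u==x].max()+.5) for x in range(357,377)if (u==x).any()])
F2,B2,R2=fit(fr),fit(bk),fit(rt)
sc=np.array([X(F2,R2),X(B2,R2)]);print('side corners',sc)
P=tri(sc,tc);print(P,'depth',np.linalg.norm(P[0,:3]-P[1,:3]))
for z in (45,55,65):
    a=onz('top',tc,z);b=onz('side',sc,z);f=onz('top',[F[2:]-20*F[:2]*np.sign(F[0]),F[2:]+20*F[:2]*np.sign(F[0])],z)
    d=a[1]-a[0];print(z,a[:,:2].ravel(),b[:,:2].ravel(),'yaw',np.degrees(np.arctan2(d[1],d[0])),'front',np.degrees(np.arctan2(*(f[0]-f[1])[[1,0]]))-90)
o=im.copy()
E
python3 shelf.py
```

```text
[ 12 154 219] [ 10 155 117] [ 15 176 243] [ 11 189  93] [ 11 183 149]
top corners [[324.  159.7]
 [332.7 129.5]]
side corners [[352.2 212.5]
 [380.3 212.5]]
[[606.5 -13.8  39.5   1.7]
 [699.1 -39.7  33.8   6.8]] depth 96.32802432405182
45 [604.  -13.5 691.4 -38.8] [605.4 -17.8 698.1 -47.2] yaw -16.121751009479965 front -15.716553710276159
55 [601.2 -13.2 687.7 -38.2] [602.  -25.3 693.9 -54.5] yaw -16.121751009479947 front -15.71655371027606
65 [598.3 -12.8 684.1 -37.6] [598.5 -32.8 689.7 -61.7] yaw -16.121751009479972 front -15.716553710276074
```

```bash
cat >> shelf.py <<'E'
print('----')
h=ht.astype(int)
for V in(120,165,190):
    pts=[]
    for x in list(range(240,256))+list(range(270,322)):
        y0=int(159.7-(324-x)*.275)
        col=h[y0-4:y0+6,x];ok=(col[:,0]<18)&(col[:,1]>100)&(col[:,2]>V)
        if ok.any(): pts.append((x,y0-4+np.nonzero(ok)[0].max()+.5))
    pts=np.array(pts)
    L=fit(pts);r=(pts-L[2:])@np.array([-L[1],L[0]]);k=abs(r)<1;L=fit(pts[k])
    e=[]
    for x in(245,322):
        e.append(L[2:]+(x-L[2])/L[0]*L[:2])
    a=onz('top',e[0],49)[0];b=onz('top',e[1],43)[0];d=a-b
    print(V,k.sum(),len(pts),np.array(e).ravel(),'yaw',np.degrees(np.arctan2(d[1],d[0]))-90,a,b)
E
python3 shelf.py | sed -n '/----/,$p'
```

```text
----
120 33 68 [245.  143.1 322.  159.4] yaw -12.105695923613624 [651.  203.8  49. ] [605.6  -8.2  43. ]
165 68 68 [245.  138.2 322.  159.2] yaw -15.597543724576695 [665.3 204.2  49. ] [606.   -8.2  43. ]
190 58 58 [245. 138. 322. 159.] yaw -15.578007693698197 [665.8 204.2  49. ] [606.6  -8.2  43. ]
```

Call:
servo_tool(offset=[[0, 0, 0], [0, 0, 0], [0, 0, 0], [0, 0, 0], [0, 0, 0]], dr=[[0, 0, 1], [0, 0, 1], [0, 0, 1], [0, 0, 1], [0, 0, 0.48]], claw=[1, 1, 1, 1, 1], force=40)

```text
time: 0.52
ee_pos: [164.5, -524.5, 230.8]
tcp_rot: [-0.001, 0.996, -0.085, -0.0]
wrist_force: [0.2, 0.4, 0.2]
grip_width: 85.4
gripper_force: 0.0
```

Call:
servo_tool(offset=[[0.0424, -0.0828, 0.0355], [0.0424, -0.0828, 0.0355], [0.0424, -0.0828, 0.0355], [0.0424, -0.0828, 0.0355], [0.0424, -0.0828, 0.0355], [0.0424, -0.0828, 0.0355], [0.0424, -0.0828, 0.0355], [0.0424, -0.0828, 0.0355]], dr=[[0, 0, 0], [0, 0, 0], [0, 0, 0], [0, 0, 0], [0, 0, 0], [0, 0, 0], [0, 0, 0], [0, 0, 0]], claw=[1, 1, 1, 1, 1, 1, 1, 1])

```text
time: 1.18
ee_pos: [298.1, -344.2, 145.4]
tcp_rot: [-0.0, 0.997, -0.083, -0.0]
wrist_force: [0.6, 0.1, 0.3]
grip_width: 85.7
gripper_force: 0.0
```

Call:
servo_tool(offset=[[0.0424, -0.0828, 0.0355], [0.0424, -0.0828, 0.0355], [0.0424, -0.0828, 0.0355], [0.0424, -0.0828, 0.0355], [0.0424, -0.0828, 0.0355], [0.0424, -0.0828, 0.0355], [0.0424, -0.0828, 0.0355], [0.0424, -0.0828, 0.0355]], dr=[[0, 0, 0], [0, 0, 0], [0, 0, 0], [0, 0, 0], [0, 0, 0], [0, 0, 0], [0, 0, 0], [0, 0, 0]], claw=[1, 1, 1, 1, 1, 1, 1, 1])

```text
time: 1.85
ee_pos: [431.1, -165.0, 60.2]
tcp_rot: [-0.0, 0.997, -0.083, -0.0]
wrist_force: [0.2, 0.1, 0.6]
grip_width: 85.7
gripper_force: 0.0
```

```bash
cat > g.py <<'E'
# g.py x y z yaw_deg : tool-frame shift (units of 300 mm) and turn (units of 6 deg) to the goal, shift given for AFTER the turn
import sys;from h import *
from scipy.spatial.transform import Rotation as R
np.set_printoptions(precision=4,suppress=True)
def st():
    o=bot.observe();q=o['tcp_rot'];M=R.from_quat([q[1],q[2],q[3],q[0]]);X=M.as_matrix()
    print('t',round(o['time'],2),'tcp',o['ee_pos'].round(1),'yaw',round(np.degrees(np.arctan2(X[1,0],X[0,0])),2),'F',o['wrist_force'].round(1),'w',round(o['grip_width'],1),'g',round(o['gripper_force'],1));return o,M
if __name__=='__main__':
    o,M=st()
    if len(sys.argv)>4:
        a=list(map(float,sys.argv[1:5]));G=R.from_euler('zx',[a[3],180],degrees=True) if 0 else R.from_euler('z',a[3],degrees=True)*R.from_euler('x',180,degrees=True)
        d=np.array(a[:3])-o['ee_pos'];print('turn',(M.inv()*G).as_rotvec(degrees=True)/6,'shift',G.inv().apply(d)/300,'len mm',np.linalg.norm(d))
E
python3 g.py 431 -166 60 -9.5
```

```text
t 1.85 tcp [ 431.1 -165.    60.2] yaw -9.47 F [0.2 0.1 0.6] w 85.7 g 0.0
turn [-0.0009  0.0038  0.0043] shift [0.0002 0.0035 0.0006] len mm 1.0660349765001342
```

Call:
servo_tool(offset=[[0, 0.0035, 0.051], [0, 0, 0.051], [0, 0, 0.051], [0, 0, 0.051], [0, 0, 0]], dr=[[0, 0, 0], [0, 0, 0], [0, 0, 0], [0, 0, 0], [0, 0, 0]], claw=[1, 1, 1, 1, 1])

```text
time: 2.27
ee_pos: [428.6, -166.1, -2.7]
tcp_rot: [-0.001, 0.997, -0.082, -0.002]
wrist_force: [-0.6, 0.3, 0.6]
grip_width: 85.2
gripper_force: 0.0
```

Call:
servo_tool(offset=[[0, 0, 0], [0, 0, 0], [0, 0, 0], [0, 0, 0], [0, 0, 0], [0, 0, 0]], dr=[[0, 0, 0], [0, 0, 0], [0, 0, 0], [0, 0, 0], [0, 0, 0], [0, 0, 0]], claw=[0.3, 0.3, 0.3, 0.3, 0.3, 0.3])

```text
time: 2.77
ee_pos: [431.4, -167.8, 0.6]
tcp_rot: [0.0, 0.997, -0.083, 0.001]
wrist_force: [-1.0, 0.0, 6.0]
grip_width: 38.6
gripper_force: 42.0
```

```bash
python3 g.py
```

```text
t 2.77 tcp [ 431.4 -167.8    0.6] yaw -9.48 F [-1.  0.  6.] w 38.6 g 42.0
```

Call:
servo_tool(offset=[[0, 0, -0.02], [0, 0, -0.06], [0, 0, -0.06], [0, 0, -0.06], [0, 0, 0], [0, 0, 0], [0, 0, 0]], dr=[[0, 0, 0], [0, 0, 0], [0, 0, 0], [0, 0, 0], [0, 0, 0.5], [0, 0, 0.5], [0, 0, 0]], claw=[0.3, 0.3, 0.3, 0.3, 0.3, 0.3, 0.3])

```text
time: 3.35
ee_pos: [430.7, -167.5, 60.5]
tcp_rot: [0.0, 0.991, -0.135, 0.0]
wrist_force: [-0.4, 0.2, 0.4]
grip_width: 38.6
gripper_force: 41.2
```

Call:
servo_tool(offset=[[-0.004, -0.1, 0], [-0.004, -0.1, 0], [-0.004, -0.1, 0], [-0.004, -0.1, 0], [-0.004, -0.1, 0], [-0.004, -0.1, 0], [-0.004, -0.1, 0], [-0.004, -0.1, 0]], dr=[[0, 0, 0], [0, 0, 0], [0, 0, 0], [0, 0, 0], [0, 0, 0], [0, 0, 0], [0, 0, 0], [0, 0, 0]], claw=[0.3, 0.3, 0.3, 0.3, 0.3, 0.3, 0.3, 0.3])

```text
time: 4.02
ee_pos: [467.4, 3.8, 62.1]
tcp_rot: [-0.027, 0.995, -0.092, 0.002]
wrist_force: [0.7, -0.1, -0.1]
grip_width: 38.9
gripper_force: 41.2
```

```bash
cat > look.py <<'E'
import sys;from g import *
s=sys.argv[1]
o,M=st();a=snap('top','t%s.png'%s);b=snap('side','s%s.png'%s)
cv2.imwrite('pics/v%s.png'%s,np.vstack([cv2.resize(a[90:230,225:425],None,fx=3,fy=3,interpolation=2)[:, :600][:300] if 0 else cv2.resize(a[90:220,220:420],(600,390)) ]))
for n,i in(('top',a),('side',b)):
  h=cv2.cvtColor(i,cv2.COLOR_BGR2HSV);m=cv2.inRange(h,(15,60,120),(30,255,255))
  for c in cv2.findContours(m,0,2)[0]:
    r=cv2.minAreaRect(c);A=cv2.contourArea(c)
    if A<60 or A>2500 or r[0][0]<200: continue
    z=float(sys.argv[2]);Q=onz(n,c.reshape(-1,2),z)[:,:2];W=cv2.minAreaRect(Q.astype(np.float32))
    print(n,np.array(r[0]).round(1),np.array(W[0]).round(1),np.array(W[1]).round(1),round(W[2],1))
E
python3 g.py 486 64 60 -15.5; python3 look.py 1 70
```

```text
t 4.02 tcp [467.4   3.8  62.1] yaw -10.6 F [ 0.7 -0.1 -0.1] w 38.9 g 41.2
turn [-0.5104  0.0295  0.8161] shift [ 0.006  -0.2099  0.007 ] len mm 63.020869756619454
t 4.02 tcp [467.4   3.8  62.1] yaw -10.6 F [ 0.7 -0.1 -0.1] w 38.9 g 41.2
top [472.1 276.4] [ 285.6 -394.9] [ 37.5 111.2] 39.6
top [420.2 218.9] [ 436.8 -264.4] [ 37.6 112.1] 81.2
top [238.  218.5] [439.6 212.9] [ 40.8 108.4] 88.8
top [455.6 203.5] [ 477.2 -362.2] [111.1  40.4] 0.4
side [297.8 348.7] [ 281.  -449.9] [ 41.6 116.1] 39.2
side [359.1 319.8] [ 475.8 -418.4] [115.9  43.4] 0.3
side [334.3 294.9] [ 434.8 -318.6] [ 42.6 116.2] 81.1
side [331.6 211.2] [530.9  -9.7] [50.9 89.6] 80.1
side [364.5 199. ] [658.1   8.6] [112.6  84.2] 74.2
side [289. 181.] [433.7 168.3] [100.9  62.7] 1.2
side [369.   94.3] [896.8 560.1] [358.7  65.4] 90.0
```

View pics/v1.png

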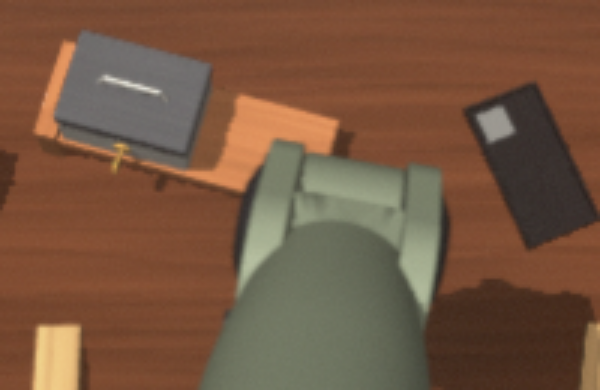

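The top view shows the arm hiding the held slip, and the stand and cash box are undisturbed. The last move was speed-limited, so I'll fix the orientation and finish the shift more slowly.

Call:
servo_tool(offset=[[0, 0, 0], [0, 0, 0], [0, 0, 0], [0, -0.05, 0], [0, -0.05, 0], [0.003, -0.055, 0.003], [0.003, -0.055, 0.003], [0, 0, 0]], dr=[[-0.25, 0.02, 0.4], [-0.26, 0.01, 0.42], [0, 0, 0], [0, 0, 0], [0, 0, 0], [0, 0, 0], [0, 0, 0], [0, 0, 0]], claw=[0.3, 0.3, 0.3, 0.3, 0.3, 0.3, 0.3, 0.3])

```text
time: 4.78
ee_pos: [469.5, 2.6, 62.4]
tcp_rot: [-0.026, 0.995, -0.093, 0.002]
wrist_force: [-1.2, -0.3, -0.5]
grip_width: 39.0
gripper_force: 41.2
```

```bash
python3 g.py 486 64 2 -15.5; python3 look.py 2 70 | grep side; python3 - <<'E'
import cv2,numpy as np
s=cv2.imread('pics/s2.png');cv2.imwrite('pics/c2.png',cv2.resize(s[150:260,280:420],None,fx=5,fy=5,interpolation=2))
E
```

```text
t 4.78 tcp [469.5   2.6  62.4] yaw -10.66 F [-1.2 -0.3 -0.5] w 39.0 g 41.2
turn [-0.4968  0.023   0.8069] shift [-0.0018 -0.2118  0.2015] len mm 87.70825575192264
side [297.9 348.7] [ 281.  -449.9] [ 41.9 116. ] 39.5
side [359.1 319.8] [ 475.6 -418.4] [116.4  43.4] 0.3
side [334.2 295. ] [ 434.5 -318.7] [ 42.6 116.7] 81.0
side [332.3 212. ] [532.9 -13.7] [50.4 88.8] 79.2
side [364.5 199. ] [658.1   8.6] [112.6  84.2] 74.2
side [289.4 180.9] [434.6 168.3] [102.8  62.7] 1.2
side [369.1  94.2] [896.6 560.1] [ 66.3 358.7] 0.0
```

View pics/c2.png

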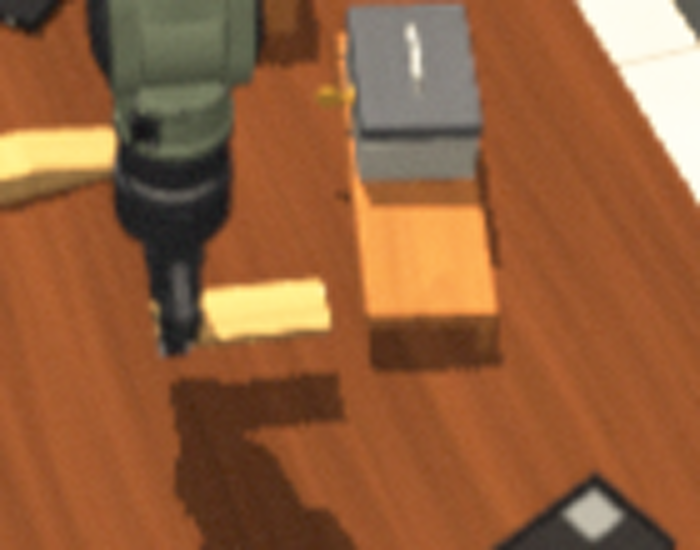

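The slip is gripped well and level, with its tip at about (345,212) just short of the shelf. The arm has stopped following commands, so I'll check the joints.

```bash
python3 -c "
from h import *
o=bot.observe();print(o['joints'].round(3),o['qvel'].round(3),o['joint_efforts'].round(1),o['moment'])"
```

```text
[-0.187  0.373 -0.628  0.57   0.051  3.142] [-0.01  -0.002 -0.003  0.001 -0.001  0.   ] [  0.2 -39.6  19.1  -0.    0.2  -0. ] [-0.10539031 -0.00481526  0.03366696]
```

Joint 6 is at its limit (3.142). I'll set the slip down here on clear table and regrasp it with the hand turned half round.

Call:
servo_tool(offset=[[0, 0, 0], [0, 0, 0], [0, 0.02, 0], [0, 0.02, 0], [0, 0, 0]], dr=[[-0.25, 0.02, -0.3], [-0.25, 0, -0.3], [0, 0, 0], [0, 0, 0], [0, 0, 0]], claw=[0.3, 0.3, 0.3, 0.3, 0.3])

```text
time: 5.3
ee_pos: [467.4, -11.6, 62.4]
tcp_rot: [0.001, 0.998, -0.064, 0.002]
wrist_force: [0.1, 0.2, -0.4]
grip_width: 38.8
gripper_force: 41.2
```

```bash
python3 g.py 469 -10 1.5 -7; python3 -c "
from h import *
print(bot.observe()['joints'].round(3))"
```

```text
t 5.3 tcp [467.4 -11.6  62.4] yaw -7.29 F [ 0.1  0.2 -0.4] w 38.8 g 41.2
turn [ 0.0157 -0.0302 -0.0482] shift [ 0.0045 -0.0061  0.2032] len mm 60.98776759196653
[-1.820e-01  3.720e-01 -6.290e-01  5.670e-01 -1.000e-03  3.087e+00]
```

Call:
servo_tool(offset=[[0, 0, 0.06], [0, 0, 0.06], [0, 0, 0.05], [0, 0, 0.03], [0, 0, 0], [0, 0, 0], [0, 0, 0], [0, 0, 0]], dr=[[0, 0, 0], [0, 0, 0], [0, 0, 0], [0, 0, 0], [0, 0, 0], [0, 0, 0], [0, 0, 0], [0, 0, 0]], claw=[0.3, 0.3, 0.3, 0.3, 0.3, 1, 1, 1])

```text
time: 5.97
ee_pos: [468.4, -10.9, 3.2]
tcp_rot: [0.001, 0.998, -0.063, 0.002]
wrist_force: [0.1, -0.3, 1.1]
grip_width: 73.4
gripper_force: 0.0
```

Call:
servo_tool(offset=[[0, 0, 0], [0, 0, 0], [0, 0, -0.07], [0, 0, -0.07], [0, 0, -0.02], [0, 0, 0], [0, 0, 0], [0, 0, 0]], dr=[[0, 0, 0], [0, 0, 0], [0, 0, 0], [0, 0, 0], [0, 0, 0], [0, 0, -1], [0, 0, -1], [0, 0, -1]], claw=[1, 1, 1, 1, 1, 1, 1, 1])

```text
time: 6.63
ee_pos: [467.8, -10.6, 50.7]
tcp_rot: [0.001, 0.995, 0.097, 0.002]
wrist_force: [0.4, 0.2, 0.4]
grip_width: 85.1
gripper_force: 0.0
```

Call:
servo_tool(offset=[[0, 0, 0], [0, 0, 0], [0, 0, 0], [0, 0, 0], [0, 0, 0], [0, 0, 0], [0, 0, 0], [0, 0, 0]], dr=[[0, 0, -1], [0, 0, -1], [0, 0, -1], [0, 0, -1], [0, 0, -1], [0, 0, -1], [0, 0, -1], [0, 0, -1]], claw=[1, 1, 1, 1, 1, 1, 1, 1])

```text
time: 7.3
ee_pos: [467.5, -10.5, 50.3]
tcp_rot: [0.002, 0.87, 0.493, 0.001]
wrist_force: [0.3, -0.1, 0.1]
grip_width: 85.3
gripper_force: 0.0
```

Call:
servo_tool(offset=[[0, 0, 0], [0, 0, 0], [0, 0, 0], [0, 0, 0], [0, 0, 0], [0, 0, 0], [0, 0, 0], [0, 0, 0]], dr=[[0, 0, -1], [0, 0, -1], [0, 0, -1], [0, 0, -1], [0, 0, -1], [0, 0, -1], [0, 0, -1], [0, 0, -1]], claw=[1, 1, 1, 1, 1, 1, 1, 1])

```text
time: 7.97
ee_pos: [467.5, -10.5, 50.4]
tcp_rot: [0.002, 0.594, 0.804, 0.0]
wrist_force: [0.2, -0.3, 0.6]
grip_width: 85.6
gripper_force: 0.0
```

Call:
servo_tool(offset=[[0, 0, 0], [0, 0, 0], [0, 0, 0], [0, 0, 0], [0, 0, 0], [0, 0, 0], [0, 0, 0], [0, 0, 0]], dr=[[0, 0, -1], [0, 0, -1], [0, 0, -1], [0, 0, -1], [0, 0, -1], [0, 0, -1], [0, 0, -1], [0, 0, -1]], claw=[1, 1, 1, 1, 1, 1, 1, 1])

```text
time: 8.63
ee_pos: [467.6, -10.5, 50.4]
tcp_rot: [0.002, 0.216, 0.976, -0.001]
wrist_force: [-0.6, -0.1, -0.2]
grip_width: 85.2
gripper_force: 0.0
```

```bash
python3 g.py 467 -11.5 1 172.7;python3 look.py 3 10 | grep -v "side .29\|4[0-9][0-9]\..*top"
```

```text
t 8.63 tcp [467.6 -10.5  50.4] yaw 155.11 F [-0.6 -0.1 -0.2] w 85.2 g 0.0
turn [-0.0081  0.034  -2.9321] shift [ 0.0014 -0.0034  0.1645] len mm 49.36749689780227
t 8.63 tcp [467.6 -10.5  50.4] yaw 155.11 F [-0.6 -0.1 -0.2] w 85.2 g 0.0
top [472.3 276.8] [ 283.5 -419.7] [ 38.4 117.9] 41.6
top [238.1 218.5] [447.5 223.6] [ 42.8 114.6] 88.8
top [420.3 218.6] [ 444.9 -281.3] [ 39.8 119.3] 81.2
top [455.6 203.5] [ 487.2 -384.7] [117.6  42.5] 0.6
side [359.1 319.8] [ 491.1 -391.2] [121.2  45.5] 0.6
side [334.2 294.9] [ 447.4 -286.7] [ 44.6 121.2] 81.1
side [327.7 226. ] [515.7 -22.4] [ 48.2 122.5] 83.5
side [364.5 199. ] [681.6  55.6] [117.3  88.3] 73.9
side [289.1 181. ] [447.6 221.6] [ 66.1 106.3] 88.7
side [369.   94.1] [931.7 632.7] [375.2  69. ] 89.8
```

Call:
servo_tool(offset=[[0, 0, 0], [0, 0, 0], [0, 0, 0], [0.0015, -0.0035, 0], [0, 0, 0.05], [0, 0, 0.05], [0, 0, 0.05], [0, 0, 0.015]], dr=[[0, 0, -1], [0, 0, -1], [0, 0.03, -0.93], [0, 0, 0], [0, 0, 0], [0, 0, 0], [0, 0, 0], [0, 0, 0]], claw=[1, 1, 1, 1, 1, 1, 1, 1])

```text
time: 9.4
ee_pos: [465.6, -11.5, -0.6]
tcp_rot: [-0.001, 0.068, 0.998, -0.0]
wrist_force: [-0.2, 0.1, -0.5]
grip_width: 85.4
gripper_force: 0.0
```

Call:
servo_tool(offset=[[0, 0, 0], [0, 0, 0], [0, 0, 0], [0, 0, 0], [0, 0, 0], [0, 0, 0], [0, 0, -0.02], [0, 0, -0.02]], dr=[[0, 0, 0], [0, 0, 0], [0, 0, 0], [0, 0, 0], [0, 0, 0], [0, 0, 0], [0, 0, 0], [0, 0, 0]], claw=[0.3, 0.3, 0.3, 0.3, 0.3, 0.3, 0.3, 0.3])

```text
time: 10.07
ee_pos: [466.6, -11.6, 13.3]
tcp_rot: [-0.0, 0.066, 0.998, -0.001]
wrist_force: [0.0, 0.8, -0.7]
grip_width: 39.0
gripper_force: 40.3
```

```bash
python3 g.py 485.2 64.8 14 164.5;python3 -c "
from h import *
print(bot.observe()['joints'].round(3))"
```

```text
t 10.07 tcp [466.6 -11.6  13.3] yaw 172.38 F [ 0.   0.8 -0.7] w 39.0 g 40.3
turn [-0.0126 -0.0051  1.3131] shift [ 0.0084  0.2618 -0.0022] len mm 78.59323960905851
[-0.182  0.457 -0.668  0.446 -0.001 -0.049]
```

Call:
servo_tool(offset=[[0, 0, 0], [0, 0, 0], [0, 0.052, 0], [0.002, 0.052, 0], [0.002, 0.052, 0], [0.002, 0.052, 0], [0.002, 0.052, 0], [0, 0, 0]], dr=[[0, 0, 0.65], [0, 0, 0.66], [0, 0, 0], [0, 0, 0], [0, 0, 0], [0, 0, 0], [0, 0, 0], [0, 0, 0]], claw=[0.3, 0.3, 0.3, 0.3, 0.3, 0.3, 0.3, 0.3])

```text
time: 10.73
ee_pos: [486.3, 66.2, 13.5]
tcp_rot: [0.001, 0.133, 0.991, -0.0]
wrist_force: [-0.3, -0.2, 0.0]
grip_width: 38.4
gripper_force: 40.4
```

```bash
python3 g.py 485.2 64.8 1.5 164.5;python3 look.py 4 23 | grep "side \[3[0-9]"
```

```text
t 10.73 tcp [486.3  66.2  13.5] yaw 164.68 F [-0.3 -0.2  0. ] w 38.4 g 40.4
turn [0.0012 0.0112 0.0306] shift [ 0.0023 -0.0055  0.04  ] len mm 12.147231101948277
side [359.1 319.8] [ 487.5 -397.1] [120.6  45. ] 0.2
side [333.9 294.8] [ 444.2 -292.9] [ 44.7 119.9] 81.0
side [329.5 208. ] [543.6  42.4] [46.  95.3] 72.4
side [364.5 199. ] [676.7  45.4] [116.6  87.3] 74.2
side [369.2  94.2] [924.4 617. ] [371.6  69.3] 89.8
```

Call:
servo_tool(offset=[[0.002, -0.005, 0.02], [0, 0, 0.018], [-0.05, 0, 0], [-0.05, 0, 0], [-0.05, 0, 0], [-0.05, 0, 0], [-0.05, 0, 0], [-0.05, 0, 0]], dr=[[0, 0, 0], [0, 0, 0], [0, 0, 0], [0, 0, 0], [0, 0, 0], [0, 0, 0], [0, 0, 0], [0, 0, 0]], claw=[0.3, 0.3, 0.3, 0.3, 0.3, 0.3, 0.3, 0.3])

```text
time: 11.5
ee_pos: [571.2, 37.7, 0.7]
tcp_rot: [-0.001, 0.135, 0.991, -0.001]
wrist_force: [-0.2, -0.0, 0.2]
grip_width: 39.0
gripper_force: 44.5
```

Call:
servo_tool(offset=[[-0.01, 0, 0], [-0.01, 0, 0], [-0.01, 0, 0]], dr=[[0, 0, 0], [0, 0, 0], [0, 0, 0]], claw=[0.3, 0.3, 0.3])

```text
time: 11.75
ee_pos: [578.6, 36.1, 0.8]
tcp_rot: [-0.001, 0.135, 0.991, -0.001]
wrist_force: [-0.2, 0.1, 0.1]
grip_width: 38.7
gripper_force: 44.5
```

Call:
servo_tool(offset=[[-0.01, 0, 0], [-0.01, 0, 0], [-0.01, 0, 0]], dr=[[0, 0, 0], [0, 0, 0], [0, 0, 0]], claw=[0.3, 0.3, 0.3])

```text
time: 12.0
ee_pos: [588.2, 34.1, 1.4]
tcp_rot: [-0.0, 0.135, 0.991, -0.001]
wrist_force: [0.2, -0.2, -0.4]
grip_width: 38.7
gripper_force: 44.4
```

```bash
python3 g.py 590.3 36.6 1.5 164.5
```

```text
t 12.0 tcp [588.2  34.1   1.4] yaw 164.54 F [ 0.2 -0.2 -0.4] w 38.7 g 44.4
turn [-0.0127 -0.0043  0.0061] shift [-0.0046  0.0097 -0.0004] len mm 3.2315331622741637
```

Call:
servo_tool(offset=[[-0.005, 0.006, 0], [-0.01, 0, 0], [0, 0, 0]], dr=[[0, 0, 0], [0, 0, 0], [0, 0, 0]], claw=[0.3, 0.3, 0.3])

```text
time: 12.25
ee_pos: [593.4, 34.8, 1.4]
tcp_rot: [-0.0, 0.134, 0.991, -0.001]
wrist_force: [0.1, -0.2, -0.4]
grip_width: 39.0
gripper_force: 44.5
```

Call:
servo_tool(offset=[[-0.007, 0, 0], [-0.007, 0, 0], [0, 0, 0]], dr=[[0, 0, 0], [0, 0, 0], [0, 0, 0]], claw=[0.3, 0.3, 0.3])

```text
time: 12.5
ee_pos: [593.5, 34.7, 0.3]
tcp_rot: [-0.004, 0.134, 0.991, 0.0]
wrist_force: [-7.2, 2.3, 1.7]
grip_width: 38.6
gripper_force: 44.7
```

```bash
python3 g.py 590.3 36.6 1.5 164.5
```

```text
t 12.5 tcp [593.5  34.7   0.3] yaw 164.56 F [-7.2  2.3  1.7] w 38.6 g 44.7
turn [-0.0098 -0.0721  0.0102] shift [ 0.0121  0.0034 -0.004 ] len mm 3.9417138565684744
```

Contact at about 7.5 N against the back panel. I'll release, lift, and go to slip B.

Call:
servo_tool(offset=[[0, 0, 0], [0, 0, 0], [0, 0, 0], [0.01, 0, -0.03], [0.05, 0, -0.1], [0, 0, -0.13], [0, 0, 0], [0, 0, 0]], dr=[[0, 0, 0], [0, 0, 0], [0, 0, 0], [0, 0, 0], [0, 0, 0], [0, 0, 0], [0, 0, -0.56], [0, 0, -0.56]], claw=[1, 1, 1, 1, 1, 1, 1, 1])

```text
time: 13.17
ee_pos: [582.7, 38.3, 83.4]
tcp_rot: [0.003, 0.075, 0.997, -0.001]
wrist_force: [0.4, -0.1, 0.4]
grip_width: 85.2
gripper_force: 0.0
```

Call:
servo_tool(offset=[[0.035, -0.093, 0.005], [0.035, -0.093, 0.005], [0.035, -0.093, 0.005], [0.035, -0.093, 0.005], [0.035, -0.093, 0.005], [0.035, -0.093, 0.005], [0.035, -0.093, 0.005], [0.035, -0.093, 0.005]], dr=[[0, 0, 0], [0, 0, 0], [0, 0, 0], [0, 0, 0], [0, 0, 0], [0, 0, 0], [0, 0, 0], [0, 0, 0]], claw=[1, 1, 1, 1, 1, 1, 1, 1])

```text
time: 13.83
ee_pos: [462.7, -170.9, 68.7]
tcp_rot: [0.001, 0.076, 0.997, -0.001]
wrist_force: [-0.1, 0.7, 1.0]
grip_width: 85.6
gripper_force: 0.0
```

Call:
servo_tool(offset=[[0.035, -0.093, 0], [0.035, -0.093, 0], [0.035, -0.093, 0], [0.035, -0.093, 0], [0, 0, 0]], dr=[[0, 0, 0], [0, 0, 0], [0, 0, 0], [0, 0, 0], [0, 0, 0]], claw=[1, 1, 1, 1, 1])

```text
time: 14.25
ee_pos: [403.4, -278.1, 69.1]
tcp_rot: [0.001, 0.079, 0.997, -0.003]
wrist_force: [-0.2, -0.5, 0.5]
grip_width: 85.3
gripper_force: 0.0
```

```bash
python3 g.py 398.5 -274 0 171.2;python3 look.py 5 10 ; python3 - <<'E'
import cv2,numpy as np
s=cv2.imread('pics/s5.png')[150:240,300:420];t=cv2.imread('pics/t5.png')[95:185,225:345]
cv2.imwrite('pics/c5.png',np.hstack([cv2.resize(s,(400,300),interpolation=2),cv2.resize(t,(400,300),interpolation=2)]))
E
```

```text
t 14.25 tcp [ 403.4 -278.1   69.1] yaw 170.91 F [-0.2 -0.5  0.5] w 85.3 g 0.0
turn [-0.048   0.0156 -0.0491] shift [0.0182 0.0111 0.2302] len mm 69.3585653611422
t 14.25 tcp [ 403.4 -278.1   69.1] yaw 170.91 F [-0.2 -0.5  0.5] w 85.3 g 0.0
top [270.5 393.8] [-14.5 130.1] [19.7 52.2] 48.1
top [418.1 236.4] [ 395.3 -272.7] [40.7 20.1] 80.1
top [238.  218.5] [447.5 223.8] [ 43.1 114.6] 88.8
top [420.7 209.4] [ 470.1 -283.8] [41.8 68.3] 80.5
top [454.9 193.1] [ 515.8 -384.6] [60.5 42.9] 0.7
top [307.1 164.5] [600.3  33. ] [42.4 46. ] 74.2
side [359.1 319.7] [ 491.1 -391.1] [121.3  45.8] 0.3
side [334.2 294.7] [ 447.1 -286. ] [ 45.  120.4] 80.8
side [358.7 199.8] [660.5  54.4] [132.8 126.9] 75.6
side [281.4 182.7] [416.6 223.4] [68.2 44.2] 88.7
side [369.1  94.3] [931.4 632.7] [375.1  70.4] 89.7
```

View pics/c5.png

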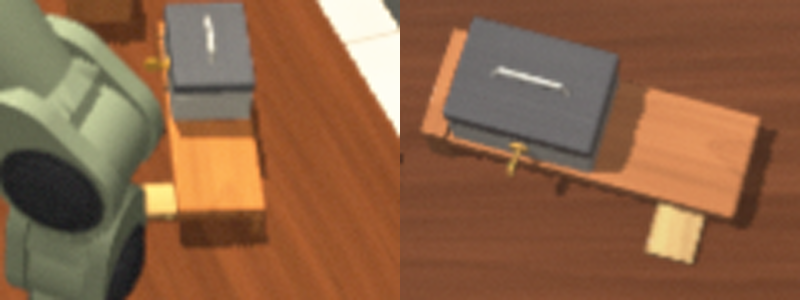

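Side crop: the slip is lodged under the shelf near its free end. In the top view its visible part is centred at (307,164), square with the shelf (-15.8°), with about 38 mm showing. Now grasp slip B.

Call:
servo_tool(offset=[[0.009, 0.005, 0], [0.009, 0.004, 0], [0, 0, 0.06], [0, 0, 0.06], [0, 0, 0.06], [0, 0, 0.05], [0, 0, 0], [0, 0, 0]], dr=[[-0.04, 0.01, -0.05], [0, 0, 0], [0, 0, 0], [0, 0, 0], [0, 0, 0], [0, 0, 0], [0, 0, 0], [0, 0, 0]], claw=[1, 1, 1, 1, 1, 1, 1, 1])

```text
time: 15.02
ee_pos: [399.3, -268.1, -1.5]
tcp_rot: [-0.001, 0.073, 0.997, 0.002]
wrist_force: [-0.6, -0.1, 0.5]
grip_width: 85.2
gripper_force: 0.0
```

Call:
servo_tool(offset=[[0, 0, 0], [0, 0, 0], [0, 0, 0], [0, 0, 0], [0, 0, 0], [0, 0, 0]], dr=[[0, 0, 0], [0, 0, 0], [0, 0, 0], [0, 0, 0], [0, 0, 0], [0, 0, 0]], claw=[0.3, 0.3, 0.3, 0.3, 0.3, 0.3])

```text
time: 15.52
ee_pos: [400.2, -270.2, -0.1]
tcp_rot: [0.0, 0.074, 0.997, 0.001]
wrist_force: [0.4, 0.4, 5.0]
grip_width: 38.9
gripper_force: 39.3
```

Call:
servo_tool(offset=[[0, 0, -0.03], [0, 0, -0.07], [0, 0, -0.1], [0, 0, 0], [0, 0, 0], [0, 0, 0]], dr=[[0, 0, 0], [0, 0, 0], [0, 0, 0], [0, 0, 0.58], [0, 0, 0.58], [0, 0, 0]], claw=[0.3, 0.3, 0.3, 0.3, 0.3, 0.3])

```text
time: 16.02
ee_pos: [400.1, -270.3, 60.2]
tcp_rot: [0.0, 0.135, 0.991, 0.001]
wrist_force: [-0.3, 0.2, -0.5]
grip_width: 39.3
gripper_force: 40.4
```

```bash
python3 g.py 489.5 63.4 60 164.5
```

```text
t 16.02 tcp [ 400.1 -270.3   60.2] yaw 164.53 F [-0.3  0.2 -0.5] w 39.3 g 40.4
turn [0.0183 0.0029 0.0045] shift [0.01   1.1515 0.0008] len mm 345.4763923450172
```

Call:
servo_tool(offset=[[0, 0.096, 0], [0, 0.096, 0], [0, 0.096, 0], [0, 0.096, 0], [0, 0.096, 0], [0, 0.096, 0], [0, 0.096, 0], [0, 0.096, 0]], dr=[[0, 0, 0], [0, 0, 0], [0, 0, 0], [0, 0, 0], [0, 0, 0], [0, 0, 0], [0, 0, 0], [0, 0, 0]], claw=[0.3, 0.3, 0.3, 0.3, 0.3, 0.3, 0.3, 0.3])

```text
time: 16.68
ee_pos: [460.8, -46.3, 59.7]
tcp_rot: [-0.001, 0.133, 0.991, 0.002]
wrist_force: [0.6, 0.2, -0.7]
grip_width: 38.8
gripper_force: 40.4
```

Call:
servo_tool(offset=[[0, 0.096, 0], [0, 0.096, 0], [0, 0.096, 0], [0, 0.096, 0], [0, 0, 0.07], [0, 0, 0.07], [0, 0, 0], [0, 0, 0]], dr=[[0, 0, 0], [0, 0, 0], [0, 0, 0], [0, 0, 0], [0, 0, 0], [0, 0, 0], [0, 0, 0], [0, 0, 0]], claw=[0.3, 0.3, 0.3, 0.3, 0.3, 0.3, 0.3, 0.3])

```text
time: 17.35
ee_pos: [489.9, 63.6, 17.3]
tcp_rot: [-0.002, 0.134, 0.991, 0.001]
wrist_force: [0.0, -0.0, -0.3]
grip_width: 38.9
gripper_force: 40.4
```

```bash
python3 g.py 489.5 63.4 13 164.5; python3 look.py 6 23 | grep "side \[3[0-9]"
```

```text
t 17.35 tcp [489.9  63.6  17.3] yaw 164.65 F [ 0.  -0.  -0.3] w 38.9 g 40.4
turn [ 0.0187 -0.045   0.0251] shift [ 0.0012 -0.0009  0.0142] len mm 4.279393775920676
side [359.1 319.8] [ 487.5 -397.2] [120.6  45. ] 0.3
side [348.5 200.9] [619.5  54.6] [132.7 206.3] 66.4
side [369.6  94. ] [924.1 615.5] [373.8  71.9] 89.2
```

Call:
servo_tool(offset=[[0, 0, 0.014], [-0.05, 0, 0], [-0.05, 0, 0], [-0.05, 0, 0], [-0.05, 0, 0], [-0.05, 0, 0], [-0.05, 0, 0], [0, 0, 0]], dr=[[0, -0.04, 0.02], [0, 0, 0], [0, 0, 0], [0, 0, 0], [0, 0, 0], [0, 0, 0], [0, 0, 0], [0, 0, 0]], claw=[0.3, 0.3, 0.3, 0.3, 0.3, 0.3, 0.3, 0.3])

```text
time: 18.12
ee_pos: [582.2, 38.0, 15.2]
tcp_rot: [0.004, 0.136, 0.991, 0.001]
wrist_force: [1.5, 0.7, 0.5]
grip_width: 39.1
gripper_force: 40.4
```

```bash
python3 g.py 593.5 34.7 12 164.5
```

```text
t 18.12 tcp [582.2  38.   15.2] yaw 164.38 F [1.5 0.7 0.5] w 39.1 g 40.4
turn [ 0.0351  0.0794 -0.0203] shift [-0.0392 -0.0005  0.0108] len mm 12.188285218076137
```

Call:
servo_tool(offset=[[-0.015, 0, 0.005], [-0.015, 0, 0.004], [0, 0, 0]], dr=[[0.03, 0.06, 0], [0, 0, 0], [0, 0, 0]], claw=[0.3, 0.3, 0.3])

```text
time: 18.37
ee_pos: [587.1, 36.8, 11.2]
tcp_rot: [-0.002, 0.135, 0.991, 0.0]
wrist_force: [-0.0, 0.7, 0.0]
grip_width: 38.8
gripper_force: 40.4
```

Call:
servo_tool(offset=[[-0.008, 0, 0], [-0.007, 0, 0], [0, 0, 0]], dr=[[0, 0, 0], [0, 0, 0], [0, 0, 0]], claw=[0.3, 0.3, 0.3])

```text
time: 18.62
ee_pos: [591.4, 35.8, 11.3]
tcp_rot: [-0.002, 0.135, 0.991, 0.0]
wrist_force: [0.0, 0.5, -0.0]
grip_width: 38.7
gripper_force: 40.4
```

```bash
python3 g.py 593.5 34.7 12 164.5
```

```text
t 18.62 tcp [591.4  35.8  11.3] yaw 164.47 F [ 0.   0.5 -0. ] w 38.7 g 40.4
turn [-0.0026 -0.0305 -0.0046] shift [-0.0077 -0.0016 -0.0024] len mm 2.474701478874218
```

Call:
servo_tool(offset=[[-0.008, 0, 0], [-0.008, 0, 0], [0, 0, 0]], dr=[[0, 0, 0], [0, 0, 0], [0, 0, 0]], claw=[0.3, 0.3, 0.3])

```text
time: 18.87
ee_pos: [592.1, 35.3, 10.0]
tcp_rot: [-0.005, 0.135, 0.991, 0.0]
wrist_force: [-6.0, 0.9, 1.7]
grip_width: 38.8
gripper_force: 40.3
```

Call:
servo_tool(offset=[[-0.008, 0, 0], [0, 0, 0]], dr=[[0, 0, 0], [0, 0, 0]], claw=[0.3, 0.3])

```text
time: 19.03
ee_pos: [593.2, 34.1, 9.8]
tcp_rot: [-0.006, 0.135, 0.991, -0.0]
wrist_force: [-8.9, 0.6, 2.5]
grip_width: 39.0
gripper_force: 41.6
```

```bash
python3 g.py 593.5 34.7 12 164.5
```

```text
t 19.03 tcp [593.2  34.1   9.8] yaw 164.46 F [-8.9  0.6  2.5] w 39.0 g 41.6
turn [-0.0249 -0.1214 -0.007 ] shift [-0.0006  0.0021 -0.0074] len mm 2.3229954253785747
```

Call:
servo_tool(offset=[[0, 0, 0], [0, 0, 0], [0, 0, 0], [0.01, 0, -0.03], [0.04, 0, -0.1], [0, 0, -0.12], [0, 0, 0], [0, 0, 0]], dr=[[0, 0, 0], [0, 0, 0], [0, 0, 0], [0, 0, 0], [0, 0, 0], [0, 0, 0], [0, 0, -0.8], [0, 0, -0.8]], claw=[1, 1, 1, 1, 1, 1, 1, 1])

```text
time: 19.7
ee_pos: [586.5, 37.8, 90.0]
tcp_rot: [0.002, 0.05, 0.999, 0.0]
wrist_force: [-0.2, 0.1, -0.2]
grip_width: 85.6
gripper_force: 0.0
```

Call:
servo_tool(offset=[[0, 0, 0], [0.075, 0.075, 0], [0.075, 0.075, 0], [0.075, 0.075, 0], [0.075, 0.075, 0], [0.075, 0.075, 0], [0.075, 0.075, 0], [0.075, 0.075, 0]], dr=[[0, 0, -0.8], [0, 0, 0], [0, 0, 0], [0, 0, 0], [0, 0, 0], [0, 0, 0], [0, 0, 0], [0, 0, 0]], claw=[1, 1, 1, 1, 1, 1, 1, 1])

```text
time: 20.37
ee_pos: [429.0, 199.4, 87.9]
tcp_rot: [-0.001, 0.01, 1.0, 0.001]
wrist_force: [1.0, 0.1, 0.3]
grip_width: 85.4
gripper_force: 0.0
```

```bash
python3 g.py 404 223 18 178.9;python3 look.py 7 20; python3 - <<'E'
import cv2,numpy as np
s=cv2.imread('pics/s7.png')[160:250,300:420];t=cv2.imread('pics/t7.png')[95:185,225:345]
cv2.imwrite('pics/c7.png',np.hstack([cv2.resize(s,(400,300),interpolation=2),cv2.resize(t,(400,300),interpolation=2)]))
E
```

```text
t 20.37 tcp [429.  199.4  87.9] yaw 178.85 F [1.  0.1 0.3] w 85.4 g 0.0
turn [ 0.0116 -0.0158 -0.0089] shift [0.0848 0.077  0.2329] len mm 77.86391319830734
t 20.37 tcp [429.  199.4  87.9] yaw 178.85 F [1.  0.1 0.3] w 85.4 g 0.0
top [472.1 276.4] [ 284.6 -415.1] [ 39.4 116.9] 39.4
top [238. 233.] [405.7 221.1] [32.7 38.2] 1.3
top [455.6 203.5] [ 485.6 -381.1] [116.5  42.4] 0.6
top [307.2 164.3] [598.1  32.7] [42.1 44.8] 75.3
side [297.8 348.7] [ 286.3 -428.7] [ 43.7 119.9] 39.6
side [359.1 319.8] [ 488.3 -395.8] [120.9  45.1] 0.3
side [357.8 200. ] [653.2  47.8] [131.6 134.3] 76.3
side [290.4 180.6] [449.6 213.7] [113.1  65.2] 1.2
side [369.2  94.2] [925.9 620.7] [ 68.7 372.7] 0.1
```

View pics/c7.png

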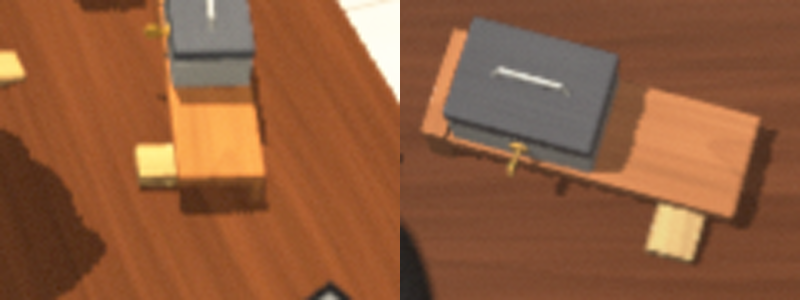

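Both slips are stacked: in the side crop the stack is at (155,165), and in the top crop its visible part is square at (675,232), the same as before. Next is the wedge.

Call:
servo_tool(offset=[[0.043, 0.038, 0], [0.042, 0.039, 0], [0, 0, 0.08], [0, 0, 0.08], [0, 0, 0.08], [0, 0, 0.033], [0, 0, 0], [0, 0, 0]], dr=[[0, 0, 0], [0, 0, 0], [0, 0, 0], [0, 0, 0], [0, 0, 0], [0, 0, 0], [0, 0, 0], [0, 0, 0]], claw=[1, 1, 1, 1, 1, 1, 1, 1])

```text
time: 21.13
ee_pos: [404.8, 221.8, 5.3]
tcp_rot: [-0.002, 0.01, 1.0, 0.0]
wrist_force: [-0.1, -0.5, -0.2]
grip_width: 85.4
gripper_force: 0.0
```

```bash
python3 g.py 404 223 6 178.9
```

```text
t 21.13 tcp [404.8 221.8   5.3] yaw 178.83 F [-0.1 -0.5 -0.2] w 85.4 g 0.0
turn [ 0.0038 -0.0331 -0.0113] shift [ 0.0029  0.0041 -0.0025] len mm 1.6754493821408551
```

Call:
servo_tool(offset=[[0, 0, 0], [0, 0, 0], [0, 0, 0], [0, 0, 0], [0, 0, 0], [0, 0, -0.03], [0, 0, -0.06], [0, 0, -0.06]], dr=[[0, 0, 0], [0, 0, 0], [0, 0, 0], [0, 0, 0], [0, 0, 0], [0, 0, 0], [0, 0, 0], [0, 0, 0]], claw=[0.3, 0.3, 0.3, 0.3, 0.3, 0.3, 0.3, 0.3], force=70)

```text
time: 21.8
ee_pos: [403.7, 221.7, 50.8]
tcp_rot: [-0.002, 0.01, 1.0, 0.0]
wrist_force: [0.6, 0.2, -1.5]
grip_width: 38.5
gripper_force: 70.4
```

Call:
servo_tool(offset=[[0, 0, 0], [0, 0, 0], [0, 0, 0], [0, 0, 0]], dr=[[0, 0, 0.8], [0, 0, 0.8], [0, 0, 0.8], [0, 0, 0]], claw=[0.3, 0.3, 0.3, 0.3])

```text
time: 22.13
ee_pos: [404.5, 222.1, 50.9]
tcp_rot: [-0.001, 0.136, 0.991, 0.0]
wrist_force: [0.0, 0.4, -1.4]
grip_width: 38.7
gripper_force: 70.5
```

Call:
servo_tool(offset=[[-0.07, -0.073, 0], [-0.07, -0.073, 0], [-0.07, -0.073, 0], [-0.07, -0.073, 0], [-0.07, -0.073, 0], [-0.07, -0.073, 0], [0, 0, 0], [0, 0, 0]], dr=[[0, 0, 0], [0, 0, 0], [0, 0, 0], [0, 0, 0], [0, 0, 0], [0, 0, 0], [0, 0, 0], [0, 0, 0]], claw=[0.3, 0.3, 0.3, 0.3, 0.3, 0.3, 0.3, 0.3])

```text
time: 22.8
ee_pos: [491.5, 60.4, 50.0]
tcp_rot: [-0.001, 0.136, 0.991, 0.0]
wrist_force: [-0.8, 0.4, -0.6]
grip_width: 38.8
gripper_force: 70.5
```

```bash
python3 g.py 500.8 60.1 27.5 164.5; python3 look.py 8 40 >/dev/null; python3 - <<'E'
import cv2,numpy as np
s=cv2.imread('pics/s8.png')[150:250,290:420]
cv2.imwrite('pics/c8.png',cv2.resize(s,None,fx=6,fy=6,interpolation=2))
E
```

```text
t 22.8 tcp [491.5  60.4  50. ] yaw 164.39 F [-0.8  0.4 -0.6] w 38.8 g 70.5
turn [ 0.0005 -0.0275 -0.0176] shift [-0.0302  0.0074  0.075 ] len mm 24.36588539690284
```

View pics/c8.png

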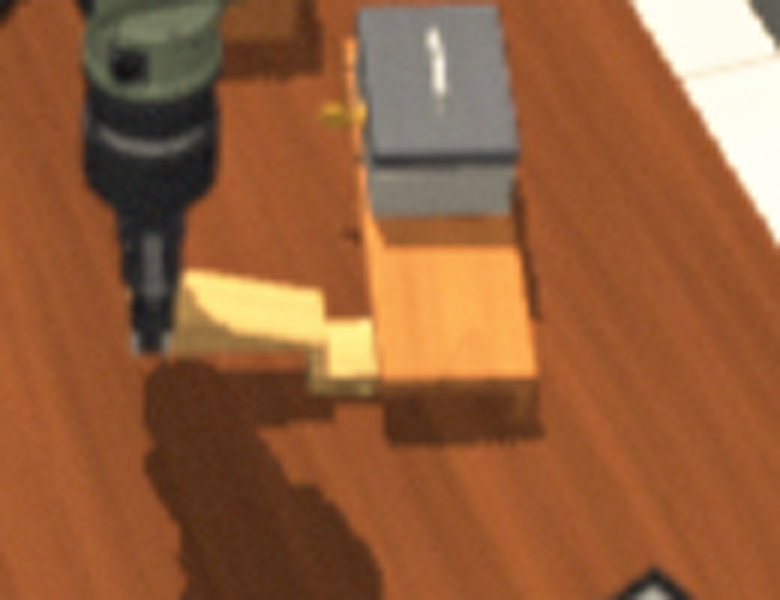

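The side crop shows the wedge gripped level at (250,310), with its thin edge just in front of the slip stack at (345,350) and lined up. I'll lower it and insert.

Call:
servo_tool(offset=[[-0.015, 0.0035, 0.025], [-0.015, 0.0035, 0.025], [0, 0, 0.022], [-0.03, 0, 0], [-0.03, 0, 0], [0, 0, 0]], dr=[[0, -0.02, -0.02], [0, 0, 0], [0, 0, 0], [0, 0, 0], [0, 0, 0], [0, 0, 0]], claw=[0.3, 0.3, 0.3, 0.3, 0.3, 0.3])

```text
time: 23.4
ee_pos: [520.0, 56.1, 28.2]
tcp_rot: [0.001, 0.134, 0.991, -0.0]
wrist_force: [0.8, -0.1, -0.3]
grip_width: 38.4
gripper_force: 70.5
```

Call:
servo_tool(offset=[[-0.02, 0, 0], [-0.02, 0, 0], [0, 0, 0]], dr=[[0, 0, 0], [0, 0, 0], [0, 0, 0]], claw=[0.3, 0.3, 0.3])

```text
time: 23.65
ee_pos: [530.5, 52.9, 28.3]
tcp_rot: [0.0, 0.134, 0.991, -0.0]
wrist_force: [0.1, 0.2, -1.0]
grip_width: 38.7
gripper_force: 70.5
```

```bash
python3 g.py 593.3 34.5 27 164.5
```

```text
t 23.65 tcp [530.5  52.9  28.3] yaw 164.56 F [ 0.1  0.2 -1. ] w 38.7 g 70.5
turn [0.0001 0.0029 0.01  ] shift [-0.2182 -0.0031  0.0043] len mm 65.48414587119522
```

Call:
servo_tool(offset=[[0, 0, 0.006], [-0.02, 0, 0], [-0.02, 0, 0], [0, 0, 0]], dr=[[0, 0, 0], [0, 0, 0], [0, 0, 0], [0, 0, 0]], claw=[0.3, 0.3, 0.3, 0.3])

```text
time: 23.98
ee_pos: [541.5, 49.9, 26.3]
tcp_rot: [-0.0, 0.134, 0.991, 0.0]
wrist_force: [0.7, 0.3, -2.4]
grip_width: 38.5
gripper_force: 70.4
```

Call:
servo_tool(offset=[[-0.015, 0, 0], [-0.015, 0, 0], [0, 0, 0]], dr=[[0, 0, 0], [0, 0, 0], [0, 0, 0]], claw=[0.3, 0.3, 0.3])

```text
time: 24.23
ee_pos: [549.9, 47.5, 26.2]
tcp_rot: [-0.0, 0.134, 0.991, -0.0]
wrist_force: [0.1, 0.4, -1.7]
grip_width: 38.4
gripper_force: 70.5
```

```bash
python3 g.py 593.3 34.5 27 164.5
```

```text
t 24.23 tcp [549.9  47.5  26.2] yaw 164.58 F [ 0.1  0.4 -1.7] w 38.4 g 70.5
turn [-0.0023 -0.0057  0.0129] shift [-0.1509 -0.0031 -0.0028] len mm 45.29088030683886
```

Call:
servo_tool(offset=[[-0.012, 0, 0], [-0.012, 0, 0], [0, 0, 0]], dr=[[0, 0, 0], [0, 0, 0], [0, 0, 0]], claw=[0.3, 0.3, 0.3])

```text
time: 24.48
ee_pos: [556.8, 45.6, 26.2]
tcp_rot: [-0.0, 0.134, 0.991, -0.0]
wrist_force: [0.2, -0.2, -0.4]
grip_width: 38.9
gripper_force: 70.6
```

Call:
servo_tool(offset=[[-0.012, 0, 0], [-0.012, 0, 0], [0, 0, 0]], dr=[[0, 0, 0], [0, 0, 0], [0, 0, 0]], claw=[0.3, 0.3, 0.3])

```text
time: 24.73
ee_pos: [561.3, 44.3, 26.1]
tcp_rot: [-0.003, 0.134, 0.991, 0.0]
wrist_force: [-7.6, 1.7, 7.7]
grip_width: 38.4
gripper_force: 71.4
```

```bash
python3 g.py 593.3 34.5 27 164.5
```

```text
t 24.73 tcp [561.3  44.3  26.1] yaw 164.59 F [-7.6  1.7  7.7] w 38.4 g 71.4
turn [-0.0004 -0.0494  0.015 ] shift [-0.1116 -0.0031 -0.003 ] len mm 33.50605836581917
```

First contact gives a left-over of about 15 mm, which suits the wedge. Roughly 21 mm more to drive.

Call:
servo_tool(offset=[[-0.012, 0, -0.002], [-0.012, 0, 0], [0, 0, 0]], dr=[[0, 0, 0], [0, 0, 0], [0, 0, 0]], claw=[0.3, 0.3, 0.3])

```text
time: 24.98
ee_pos: [562.4, 44.3, 26.0]
tcp_rot: [-0.008, 0.133, 0.991, 0.001]
wrist_force: [-19.3, 5.3, 17.8]
grip_width: 38.2
gripper_force: 72.8
```

Call:
servo_tool(offset=[[-0.012, 0, 0], [-0.012, 0, 0], [0, 0, 0]], dr=[[0, 0, 0], [0, 0, 0], [0, 0, 0]], claw=[0.3, 0.3, 0.3])

```text
time: 25.23
ee_pos: [564.1, 43.8, 25.2]
tcp_rot: [-0.013, 0.133, 0.991, 0.002]
wrist_force: [-30.0, 10.1, 25.2]
grip_width: 38.6
gripper_force: 75.6
```

```bash
python3 g.py 593.3 34.5 27 164.5
```

```text
t 25.23 tcp [564.1  43.8  25.2] yaw 164.73 F [-30.   10.1  25.2] w 38.6 g 75.6
turn [ 0.0036 -0.2424  0.0389] shift [-0.102  -0.0039 -0.0061] len mm 30.66914505879287
```

Force is high at 30 N with little advance. I'll check numerically whether the shelf has moved, using its end edge in the side view.

```bash
cat > lev.py <<'E'
from g import *
from scipy.ndimage import gaussian_filter1d as gf
st();b=snap('side','lev.png')
def edge(i):
    h=cv2.cvtColor(i,cv2.COLOR_BGR2HSV)[...,2].astype(float)
    r=[]
    for x in range(358,377):
        g=gf(h[195:235,x],.8);d=np.diff(g);k=d[5:].argmin()+5
        a,bb,c=d[k-1],d[k],d[k+1];r.append(195.5+k+.5*(a-c)/(a-2*bb+c))
    return np.median(r),np.std(r)
def wedge(i):
    h=cv2.cvtColor(i,cv2.COLOR_BGR2HSV);m=cv2.inRange(h,(18,60,120),(30,255,255))[185:225,300:365];y,x=np.nonzero(m);return x.size,(x.mean()+300,y.mean()+185)
for f in('s0','s5','s7','s8','lev'):
    i=cv2.imread('pics/%s.png'%f);print(f,edge(i),wedge(i))
print('expected 7.3 mm rise at end = px',np.diff(proj('side',[[650,-27,45],[650,-27,52.3]]),axis=0))
E
python3 lev.py
```

```text
t 25.23 tcp [564.1  43.8  25.2] yaw 164.73 F [-30.   10.1  25.2] w 38.6 g 75.6
s0 (np.float64(212.57701080432284), np.float64(0.135143914495724)) (0, (np.float64(nan), np.float64(nan)))
s5 (np.float64(212.5975968220322), np.float64(0.13854312121407095)) (85, (np.float64(346.71764705882356), np.float64(209.21176470588236)))
s7 (np.float64(212.618432454607), np.float64(0.1589712625315648)) (104, (np.float64(346.3269230769231), np.float64(208.07692307692307)))
s8 (np.float64(212.6205882337543), np.float64(0.14632168731166192)) (257, (np.float64(337.2140077821012), np.float64(203.0272373540856)))
lev (np.float64(211.27909472395305), np.float64(0.18627843610860442)) (85, (np.float64(345.6470588235294), np.float64(203.8)))
expected 7.3 mm rise at end = px [[ 0.1764 -1.3444]]lev.py:12: RuntimeWarning: Mean of empty slice.
  h=cv2.cvtColor(i,cv2.COLOR_BGR2HSV);m=cv2.inRange(h,(18,60,120),(30,255,255))[185:225,300:365];y,x=np.nonzero(m);return x.size,(x.mean()+300,y.mean()+185)
  ret = ret.dtype.type(ret / rcount)
```

The end edge rose 1.34 px, exactly the 7.3 mm expected at level. So the shelf is already level and hard against its stop. I'll ease the push a little and confirm.

Call:
servo_tool(offset=[[0.007, 0, -0.002], [0.007, 0, -0.002], [0, 0, 0], [0, 0, 0], [0, 0, 0]], dr=[[0, 0, 0], [0, 0, 0], [0, 0, 0], [0, 0, 0], [0, 0, 0]], claw=[0.3, 0.3, 0.3, 0.3, 0.3])

```text
time: 25.7
ee_pos: [564.2, 43.8, 25.3]
tcp_rot: [-0.009, 0.133, 0.991, 0.001]
wrist_force: [-15.5, 6.3, 3.5]
grip_width: 38.6
gripper_force: 73.0
```

```bash
python3 lev.py 2>/dev/null; python3 - <<'E'
import cv2,numpy as np
from h import *
s=cv2.imread('pics/lev.png')[160:240,300:400];t=snap('top','t9.png')[95:205,225:345]
cv2.imwrite('pics/c9.png',np.hstack([cv2.resize(s,(500,400),interpolation=2),cv2.resize(t,(300,400),interpolation=2)]))
E
```

```text
t 25.7 tcp [564.2  43.8  25.3] yaw 164.71 F [-15.5   6.3   3.5] w 38.6 g 73.0
s0 (np.float64(212.57701080432284), np.float64(0.135143914495724)) (0, (np.float64(nan), np.float64(nan)))
s5 (np.float64(212.5975968220322), np.float64(0.13854312121407095)) (85, (np.float64(346.71764705882356), np.float64(209.21176470588236)))
s7 (np.float64(212.618432454607), np.float64(0.1589712625315648)) (104, (np.float64(346.3269230769231), np.float64(208.07692307692307)))
s8 (np.float64(212.6205882337543), np.float64(0.14632168731166192)) (257, (np.float64(337.2140077821012), np.float64(203.0272373540856)))
lev (np.float64(211.2799156486547), np.float64(0.19423720780570927)) (84, (np.float64(346.0952380952381), np.float64(204.26190476190476)))
expected 7.3 mm rise at end = px [[ 0.1764 -1.3444]]
```

View pics/c9.png

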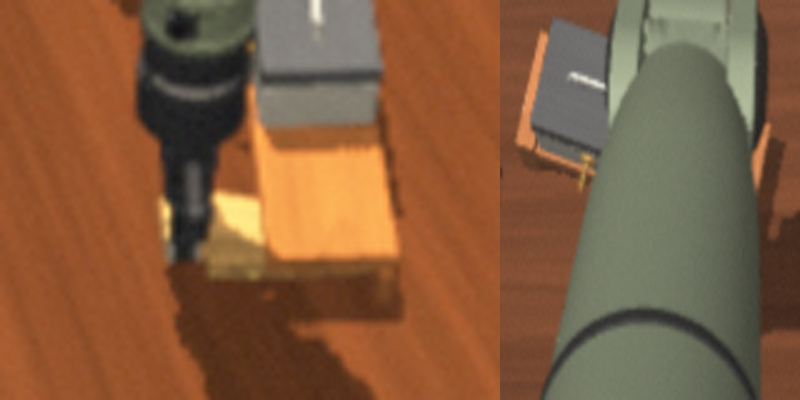

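The side crop shows the wedge lodged on the slips under the level shelf, with the hand at (195,150) clear in front of the shelf. The push is steady at about 17 N, so I'm handing in.

```bash
python3 -c "
from h import *
print(bot.hand_in())"
```

```text
the job is handed in; nothing more can be done
None
```

Job handed in at about 26 s: two slips are stacked against the back panel, and the wedge is in on top with the shelf level at its stop, still gripped and pushed at about 17 N. The third slip stays out of the gap, and I touched none of the bystander items.

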